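# Collect a spindle kit in the smith's parts tray

### The job

Make up the grinder spindle kit in the three-compartment tray: the hexagonal nut in the narrowest compartment, the ball bearing in the middle one and the flange with the raised hub (hub upwards) in the widest, each lying flat on the tray floor. The bearing is sunk in the green ejector block: press the block's lever all the way down so that the bearing rises, then take it from there. Leave the plain ring, the square nut and the flat washer where they lie.

Things in the scene. Friction and masses are not known exactly. Their poses are not given: they have to be found in the camera images.
- hex_nut: Loose bare-steel hexagonal nut lying flat, to be collected: 36 mm across flats, 41.6 mm across corners, 19 mm high, open 24 mm bore. Origin: centre of its underside; z up; +x points to the middle of a flat (the other flats follow every 60 degrees).
- bearing: Loose steel ball bearing, to be collected: outer diameter 52 mm, bore 25 mm, 15 mm high, a dark ball groove with balls between its two rings. Origin: centre of its underside, z up. It starts sunk in the ejector's pocket, its underside 18 mm over the table and its top 1 mm below the block's top face, so that it cannot be gripped before it is raised.
- flange: Loose steel wheel flange, to be collected: a disc 72 mm in diameter and 9 mm thick with a round hub, 32 mm in diameter, standing 15 mm higher on its centre (24 mm high in all); it is gripped by the hub. Origin: centre of its underside, z up, hub upwards.
- plain_ring: Look-alike, leave alone: loose plain steel ring, 52 mm outside, 41 mm open bore, 15 mm high, lying flat. Origin: centre of its underside.
- square_nut: Look-alike, leave alone: loose square steel nut, 36 mm across flats, 19 mm high, 24 mm square opening, lying flat. Origin: centre of its underside.
- washer: Look-alike, leave alone: loose flat steel washer, 72 mm in diameter, 28 mm open bore, 9 mm thick, without a hub. Origin: centre of its underside.
- tray: Steel parts tray, fixed to the table: 106 mm along its x, 234 mm along its y, walls 18 mm high and 3 mm thick, floor 3 mm thick. Three compartments in a row along its y, each 100 mm inside along x: the narrowest (58 mm wide along y) centred at y = -85 mm, the middle one (72 mm wide) at y = -17 mm, the widest (92 mm wide) at y = +68 mm. Origin: centre of its underside, z up. It may be turned any way.
- ejector: Ejector, fixed to the table, turned any way: base plate 8 mm thick from x = -82 to +108 mm in its own frame, 84 mm wide along y; green block on it, 84 x 84 mm, its top 34 mm over the table, centred at x = -40 mm, y = 0, with a round pocket 55 mm in diameter and 16 mm deep in its middle that holds the bearing. The lever stands at the +x end, between two 54 mm high cheeks at x = 18 mm. Origin: on the table at x = y = 0, z up.
- lever (a joint): Angle of the ejector lever, rad: 0 as it starts (pad up), 0.45 fully down at its stop. It hinges about the ejector's y axis at x = 18 mm, 45 mm over the table. Its pad must be pushed down 30 mm with about 4 N; it stays where it is left. Going down it lifts the bearing in proportion, by 14 mm at the stop, so that the bearing then stands 13 mm proud of the block (its underside 32 mm over the table) and can be gripped from above; it stays up.
- lever_pad (a point): Middle of the top face of the lever's black rubber pad, 32 mm along the ejector's x by 36 mm along its y. At the start it lies at x = 84 mm, y = 0 in the ejector's frame, 61 mm over the table; fully down it is 31 mm over the table, at x = 84 mm still to within 3 mm.
Mind the look-alikes: they are no part of the job. What is shaped like the ejector but orange or turquoise is not meant. What is shaped like the bearing but blue is not meant.

How it is judged:
By the outcome, as a careful person would: the job done as asked, in the order asked, and still so for the second after the job is handed in, with the robot touching nothing.
It also fails if it takes over 88 s, if anything falls off the work surface, if the arm or the gripper's body presses on something with over 40 N, if the wrist force passes 120 N, or if a joint passes its speed limit or range.

### The arm

A 7-joint arm with a two-finger parallel gripper is mounted at the origin on the work surface. World frame = base frame: x ahead of the robot, y to its left, z up, the work surface at z = 0. Lengths are in m, angles in rad, forces in N, time in s.
With the tool pointing down it reaches from about 0.4 to 0.875 m from the base axis. Payload 19.3 kg.
Tool frame: the origin (TCP) lies at the very end of the fingers, on their centre line; the grasp point (between the pads) lies 19 mm behind it; z points along the fingers, y is the direction in which the jaws open and shut (so a half turn about z gives the same grasp; the last joint's range is limited). The gripper opens to 85 mm and grips with 20 to 120 N. Pads are 22 mm wide; open, the fingers measure 114 mm over their backs; the gripper's body (76 mm by 85 mm) begins 54 mm behind the grasp point. The pads swing forward as they close: fully open they stand 13 mm farther back than shut.
Start: joints at [1.088, 0.521, -0.036, 1.599, 0.021, 1.021, -0.113], TCP at [0.251, -0.573, 0.231] pointing down, gripper open.
Joint ranges: [-2.91, 2.91], [-0.3, 2.13], [-1.5, 1.42], [0.17, 2.43], [-1.26, 4.41], [0.16, 1.93], [-2.52, 2.52]. Speed limits (rad/s): [1.89, 1.89, 2.39, 2.39, 3.01, 3.01, 3.01].

### API

Orientations are given as [roll, pitch, yaw] about the fixed x, y, z axes, in that order (R = Rz(yaw) Ry(pitch) Rx(roll)).
In Python, from workcell import bot gives the robot as it stands.
- The arm moves only by the tool carry_out, never from a script. Its argument "targets" is a list of rows, each a list of 7 numbers: the shift along the tool's x, y, z in mm, then the turn, a rotation vector about the tool's x, y, z in units of 6 degrees (1.0 is 6 degrees), then the closure in counts, from 0 (fully open) to 255 (shut). A call has 1 to 5 rows; each row shifts and turns the commanded pose from where the row before left it, along the tool's axes as they then stand; what a row does not reach is not made up. A row lasts 1/12 s, in which the tool goes at most 41.7 mm and 7.16 degrees, less where a joint would pass 70% of its speed; a pose out of reach is approached as far as the arm can. A call is refused whole if a number of a shift passes 41.7 or a number of a turn 1, either way. A call with a gripper value outside its range is refused whole. The fingers move at their own pace and stop on an object; "force" is the grip in N (left out, the last holds). Time passes only in rows, so rows that do not move let the fingers close. It gives the time, the measured TCP pose, the force and the opening at its end, in the units of the state.
- bot.observe(): the state, without advancing time (a new reading comes with each control period).
- bot.grab_frame(name): name is "side" or "top"; returns a dict with "color" (420x560x3 uint8, red, green, blue), "z_map" (420x560 float32, m along the optical axis (not along the pixel's ray), 0 where there is no reading), "K" (3x3 intrinsics, pixels), "k1" (the pictures are not rectified: a ray, as slopes to the right and down, at radius r is drawn at 1 + k1 r^2 times it, then the intrinsics apply), "cam_to_world" (4x4, takes a point from camera to world coordinates). Camera axes: x right, y down, z forward; pixel columns grow to the right and rows downward; lengths in m; the calibration is good to about 2 mm. A picture is of the moment at which its call begins.
- bot.job_done(): hands the job in, once; it reports no verdict.
The state is a dict: "clock": time; "qpos": joint angles; "qd": joint speeds; "joint_efforts": joint torques, N m; "position": TCP position; "tool_rot": TCP orientation; "force": force on the tool from outside, world axes, zero at the start; "moment": the same for the moment, N m; "grip_width": finger opening in m.
Only numpy, scipy, OpenCV 4.12 (cv2) and the standard library are available. Lean on these libraries where they do the work, as an engineer would, in place of code of your own. Each camera call takes 0.05 s, during which the arm holds its last target. There are 200 camera calls.

## Working session

There is one attempt and no reset: what is moved stays moved. The work goes in short steps, Python scripts to look and compute and a tool call to move; the robot and the scene stay as the last step left them, time stands still between calls to the robot, and variables do not carry over. Pictures are saved under pics/ and viewed, about 12 in all and at most 16, crops included, and the job is handed in when it is done.

Besides the shell and the picture viewer there is one more tool, called after ">>>" as a command line: name --pt "numbers of a row" for each row, then --argument value for the rest. carry_out: Moves the arm, as the interface text tells. Its arguments: {"type":"object","properties":{"targets":{"type":"array","items":{"type":"array","items":{"type":"number"}}},"force":{"type":"number"}},"required":["targets"]}

```bash
ls; mkdir -p pics; cat > h.py <<'E'
import numpy as np, cv2
from workcell import bot
def grab(n,save=None):
    f=bot.grab_frame(n)
    if save: cv2.imwrite('pics/'+save,f['color'][:,:,::-1])
    return f
def ray(f,uv):
    uv=np.asarray(uv,float).reshape(-1,1,2)
    p=cv2.undistortPoints(uv,f['K'],np.array([f['k1'],0,0,0,0.])).reshape(-1,2)
    T=f['cam_to_world']; d=np.c_[p,np.ones(len(p))]@T[:3,:3].T
    return T[:3,3],d
def onplane(f,uv,z):
    o,d=ray(f,uv); t=(z-o[2])/d[:,2]; return o+d*t[:,None]
def cloud(f):
    h,w=f['z_map'].shape
    u,v=np.meshgrid(np.arange(w),np.arange(h))
    o,d=ray(f,np.stack([u,v],-1).reshape(-1,2))
    return (o+d*f['z_map'].reshape(-1,1)).reshape(h,w,3)
E
python3 - <<'E'
from h import *
for n in('top','side'):
    f=grab(n,n+'0.png'); print(n,f['K'],f['k1'],f['cam_to_world'].round(3)); 
    np.savez(n+'0.npz',**f)
s=bot.observe(); print(s)
E
```

```text
pics
top [[492.85617588   0.         273.65638446]
 [  0.         492.85617588 210.92883369]
 [  0.           0.           1.        ]] -0.03187958138451156 [[ 0.015 -0.993  0.113  0.336]
 [-1.    -0.013  0.012  0.083]
 [-0.01  -0.113 -0.993  1.211]
 [ 0.     0.     0.     1.   ]]
side [[459.62667163   0.         283.0827791 ]
 [  0.         459.62667163 204.92113001]
 [  0.           0.           1.        ]] -0.09670111597442524 [[-0.982 -0.134  0.133  0.314]
 [-0.189  0.692 -0.696  0.827]
 [ 0.001 -0.709 -0.705  0.862]
 [ 0.     0.     0.     1.   ]]
{'clock': 0.1, 'qpos': array([ 1.08779562,  0.52201535, -0.03629095,  1.59995137,  0.02119118,
        1.021098  , -0.11278523]), 'qd': array([ 0.00121867, -0.00225803,  0.0001395 , -0.00121051, -0.0012917 ,
        0.00070118, -0.00091236]), 'joint_efforts': array([ 3.12706172e-03, -9.28500080e+01,  1.98380336e+00, -3.70534551e+01,
        1.82116631e-02,  5.27736760e-03, -3.50384869e-05]), 'position': array([ 0.25056242, -0.57223906,  0.23074559]), 'tool_rot': array([-3.14050865e+00,  8.67773819e-05,  4.12768302e-01]), 'force': array([-0.22811914,  0.44641313,  0.10565253]), 'moment': array([0.03319728, 0.03741896, 0.0709606 ]), 'grip_width': 0.08527837163983608}
```

View pics/top0.png

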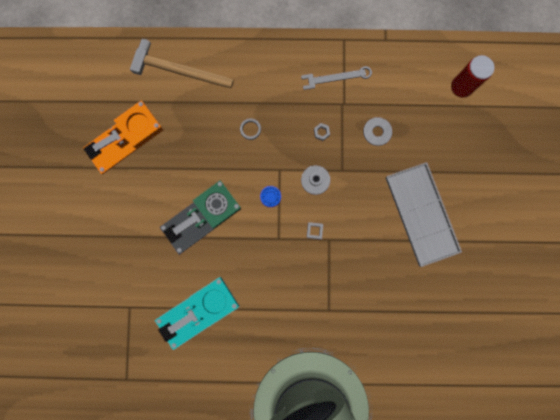

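View pics/side0.png

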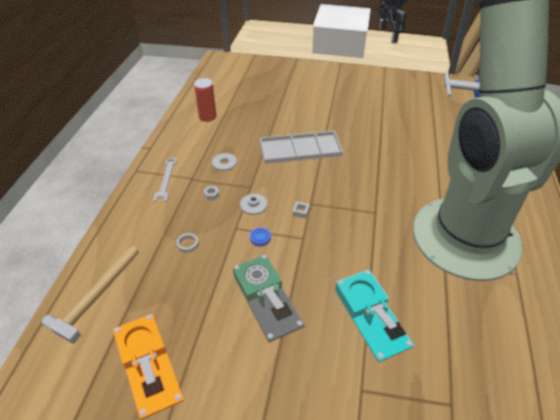

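The top view shows the hex nut at about (322,131), the washer at (378,131), the flange at (316,180) and the square nut at (315,231). The plain ring is at (250,129), the green ejector at (200,217) with the bearing at (216,204) and the pad at (172,235), and the tray at (423,215). The side view shows the same layout, and the orange and turquoise ejectors and the blue disc are decoys.

```bash
python3 - <<'E'
from h import *
f=dict(np.load('top0.npz'));s=dict(np.load('side0.npz'))
hsv=cv2.cvtColor(f['color'],cv2.COLOR_RGB2HSV)
c=cloud(f); print('table z',np.median(c[140:260,240:400,2]))
img=f['color'][:,:,::-1]
a=cv2.resize(img[155:275,375:475],None,fx=4,fy=4,interpolation=cv2.INTER_CUBIC)
b=cv2.resize(img[175:260,155:245],None,fx=4,fy=4,interpolation=cv2.INTER_CUBIC)
H=max(a.shape[0],b.shape[0]); p=lambda x:cv2.copyMakeBorder(x,0,H-x.shape[0],0,0,cv2.BORDER_CONSTANT)
cv2.imwrite('pics/crop0.png',np.hstack([p(a),p(b)]))
# grey parts: low saturation
g=((hsv[...,1]<70)&(hsv[...,2]>70)).astype(np.uint8); g[:100]=0;g[340:]=0
cs,_=cv2.findContours(g,cv2.RETR_EXTERNAL,cv2.CHAIN_APPROX_NONE)
for k in cs:
    if cv2.contourArea(k)<60: continue
    m=np.zeros_like(g);cv2.drawContours(m,[k],-1,1,-1)
    zt=np.percentile(c[m>0][:,2],90)
    e=cv2.minEnclosingCircle(k); w=onplane(f,[e[0]],zt)[0]
    kw=onplane(f,k.reshape(-1,2),zt)[:,:2].astype(np.float32)*1000
    r=cv2.minAreaRect(kw)
    ce=cv2.minEnclosingCircle(kw)
    print(np.round(e[0]),'zt',round(zt*1000),'rect',np.round(r[0],1),np.round(r[1],1),round(r[2],1),'circ',np.round(ce[0],1),round(ce[1]*2,1))
E
```

```text
table z -8.527121236068247e-05
[181. 322.] zt 62 rect [204.5 304.3] [25.3 68.3] 37.7 circ [205.7 305. ] 69.5
[314. 230.] zt 21 rect [425.3  -2.5] [37.6 39.3] 85.0 circ [425.3  -2.4] 48.9
[186. 226.] zt 56 rect [426.7 303.3] [ 84.3 102.2] 37.3 circ [428.3 303.8] 129.6
[216. 203.] zt 34 rect [486.3 236.1] [53.5 52.8] 46.3 circ [486.6 235.7] 55.3
[315. 180.] zt 24 rect [550.   -2.9] [71.9 68.4] 0.5 circ [550.   -3.1] 73.1
[424. 214.] zt 15 rect [ 470.5 -267.7] [236.5 111.4] 20.0 circ [ 471.1 -267.6] 256.4
[105. 140.] zt 63 rect [632.6 504.6] [24.6 67.7] 30.5 circ [631.7 504.2] 69.4
[321. 131.] zt 21 rect [672.  -18.9] [38.6 41.2] 38.1 circ [671.2 -18.1] 43.5
[250. 129.] zt 16 rect [678.2 159. ] [53.9 49.9] 1.0 circ [678.  158.8] 54.4
[378. 130.] zt 11 rect [ 677.7 -158.7] [71.  70.7] 44.4 circ [ 677.2 -159.1] 73.3
```

View pics/crop0.png

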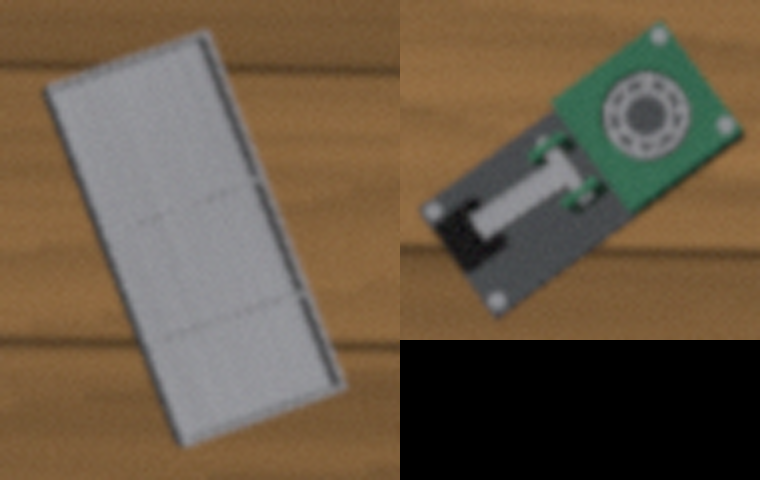

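The left crop shows the tray with dividers at y≈200 and y≈315, so the widest compartment is at the far end (up) and the narrowest is nearest the robot. The right crop shows the bearing at (645,115) and the pad at (460,240). I'll refine these with the side view.

```bash
python3 - <<'E'
from h import *
F={n:dict(np.load(n+'0.npz')) for n in('top','side')}
R={'hex':(672,-19,19,45),'flange':(550,-3,9,75),'bearing':(486,236,33,60),'tray':(470,-268,18,270)}
def proj(f,P):
    T=np.linalg.inv(f['cam_to_world']); p=T[:3,:3]@P+T[:3,3]
    return cv2.projectPoints(p[None],np.zeros(3),np.zeros(3),f['K'],np.array([f['k1'],0,0,0,0]))[0].ravel()
for n,f in F.items():
    hsv=cv2.cvtColor(f['color'],cv2.COLOR_RGB2HSV)
    up=cv2.resize(hsv,None,fx=4,fy=4,interpolation=cv2.INTER_CUBIC)
    grey=((up[...,1]<75)&(up[...,2]>75)).astype(np.uint8)
    green=((up[...,0]>65)&(up[...,0]<82)&(up[...,1]>100)).astype(np.uint8)
    dark=(up[...,2]<35).astype(np.uint8)
    def comps(m,P,rad,z,name):
        c=proj(f,np.array(P)/1000); 
        M=np.zeros_like(m); cv2.circle(M,(int(c[0]*4),int(c[1]*4)),rad,1,-1)
        cs,_=cv2.findContours(m*M,cv2.RETR_EXTERNAL,cv2.CHAIN_APPROX_NONE)
        if not cs: print(n,name,'none');return
        k=max(cs,key=cv2.contourArea).reshape(-1,2)
        kw=onplane(f,(k+.5)/4-.5,z/1000)[:,:2]*1000
        r=cv2.minAreaRect(kw.astype(np.float32)); h=cv2.convexHull(kw.astype(np.float32)).reshape(-1,2)
        ce=cv2.minEnclosingCircle(h)
        print(n,name,'rect',np.round(r[0],1),np.round(r[1],1),round(r[2],1),'circ',np.round(ce[0],1),round(2*ce[1],1))
        return h
    for k,(x,y,z,d) in R.items():
        h=comps(grey,(x,y,z),int(d*.45/2*4*1.2) if k!='bearing' else 70,z,k)
        if k=='hex':
            e=cv2.fitEllipse(h); a=np.deg2rad(np.arange(0,60,1))
            c=h.mean(0)
            best=[sum(np.ptp(h@[np.cos(t+j),np.sin(t+j)]) for j in np.deg2rad([0,60,120])) for t in a]
            print('  flat angle',np.argmin(best),np.round(min(best)/3,1),np.round(max(best)/3,1))
    comps(green,(486,236,34),130,34,'block'); comps(dark,(413,336,61),60,61,'pad')
E
```

```text
top hex rect [672.4 -18.7] [39.8 43.8] 40.0 circ [672.  -18.3] 44.9
  flat angle 40 40.4 43.8
top flange rect [552.9  -4.5] [72.9 74.3] 63.9 circ [552.8  -4.1] 75.3
top bearing rect [486.8 235.9] [55.2 54.4] 54.1 circ [486.5 236. ] 56.0
top tray rect [ 470.3 -266.9] [237.2 112.1] 20.0 circ [ 470.5 -267.2] 256.8
top block rect [484.4 235.7] [82.4 81.3] 37.8 circ [482.1 237.8] 105.6
top pad rect [410.9 333.8] [32.9 27.5] 37.5 circ [411.2 333.8] 39.5
side hex rect [673.  -15.4] [43.8 60.5] 16.6 circ [672.3 -15.6] 62.2
  flat angle 40 52.1 54.7
side flange rect [553.7  -5.2] [76.1 81.6] 10.9 circ [555.5  -5.1] 83.1
side bearing rect [487.8 233.9] [57.5 59.3] 12.1 circ [487.8 233.7] 60.1
side tray rect [ 469.5 -263. ] [241.8 133.1] 19.8 circ [ 468.1 -263.8] 267.6
side block none
side pad none
```

```bash
cat > p.py <<'E'
# usage: p.py x y z yaw_deg [step_mm] : rows needed from here to there (mm, deg)
import sys
from h import *
from scipy.spatial.transform import Rotation as Ro
a=[float(v) for v in sys.argv[1:]]; st=a[4] if len(a)>4 else 38
s=bot.observe(); p=s['position']*1000; Rc=Ro.from_euler('xyz',s['tool_rot'])
yaw=np.rad2deg(s['tool_rot'][2]); dy=(a[3]-yaw+180)%360-180
Rg=Ro.from_euler('xyz',[np.pi,0,np.deg2rad(a[3])])
rv=(Rc.inv()*Rg).as_rotvec(degrees=True)
d=np.array(a[:3])-p; n=int(max(np.ceil(np.linalg.norm(d)/st),np.ceil(np.linalg.norm(rv)/5.9),1))
print('t %.2f'%s['clock'],p.round(1),'yaw %.1f'%yaw,'F',s['force'].round(1),'w %.1f'%(s['grip_width']*1000),'d',d.round(1),'n',n)
for i in range(n):
    R=Rc*Ro.from_rotvec(rv*i/n,degrees=True)
    print([float(v) for v in np.r_[R.inv().apply(d/n).round(1),(rv/n/6).round(3)]])
E
python3 p.py 673 -19 120 10; python3 -c "
from h import *
print(bot.observe()['qpos'])"
```

```text
t 0.10 [ 250.6 -572.2  230.7] yaw 23.6 F [-0.2  0.4  0.1] w 85.3 d [ 422.4  553.2 -110.7] n 19
[32.0, -17.7, 5.8, -0.001, 0.0, 0.12]
[31.8, -18.1, 5.8, -0.001, 0.0, 0.12]
[31.6, -18.5, 5.8, -0.001, 0.0, 0.12]
[31.4, -18.9, 5.8, -0.001, 0.0, 0.12]
[31.1, -19.3, 5.8, -0.001, 0.0, 0.12]
[30.9, -19.7, 5.8, -0.001, 0.0, 0.12]
[30.6, -20.1, 5.8, -0.001, 0.0, 0.12]
[30.4, -20.5, 5.8, -0.001, 0.0, 0.12]
[30.1, -20.9, 5.8, -0.001, 0.0, 0.12]
[29.8, -21.2, 5.8, -0.001, 0.0, 0.12]
[29.6, -21.6, 5.8, -0.001, 0.0, 0.12]
[29.3, -22.0, 5.8, -0.001, 0.0, 0.12]
[29.0, -22.4, 5.8, -0.001, 0.0, 0.12]
[28.7, -22.7, 5.8, -0.001, 0.0, 0.12]
[28.5, -23.1, 5.8, -0.001, 0.0, 0.12]
[28.2, -23.4, 5.8, -0.001, 0.0, 0.12]
[27.9, -23.8, 5.8, -0.001, 0.0, 0.12]
[27.6, -24.1, 5.8, -0.001, 0.0, 0.12]
[27.3, -24.5, 5.8, -0.001, 0.0, 0.12]
[ 1.08779562  0.52201535 -0.03629095  1.59995137  0.02119118  1.021098
 -0.11278523]
```

>>> carry_out --pt "32 -18 5 0 0 0.12 0" --pt "32 -18 5 0 0 0.12 0" --pt "32 -18 5 0 0 0.12 0" --pt "31 -19 5 0 0 0.12 0" --pt "31 -19 5 0 0 0.12 0" --force 50

```text
clock: 0.52
position: [0.3628, -0.426, 0.2059]
tool_rot: [-3.141, 0.0, 0.349]
force: [1.7, -0.8, 0.0]
grip_width: 0.0852
```

>>> carry_out --pt "31 -20 5 0 0 0.12 0" --pt "31 -20 5 0 0 0.12 0" --pt "30 -20 5 0 0 0.12 0" --pt "30 -21 5 0 0 0.12 0" --pt "30 -21 5 0 0 0.12 0"

```text
clock: 0.93
position: [0.4743, -0.2807, 0.1809]
tool_rot: [-3.141, 0.0, 0.286]
force: [0.6, -1.4, -0.4]
grip_width: 0.0857
```

>>> carry_out --pt "30 -22 6 0 0 0.12 0" --pt "29 -22 6 0 0 0.12 0" --pt "29 -22 6 0 0 0.12 0" --pt "29 -23 6 0 0 0.12 0" --pt "28 -23 6 0 0 0.12 0"

```text
clock: 1.35
position: [0.5855, -0.1349, 0.1508]
tool_rot: [-3.141, 0.0, 0.224]
force: [0.4, -0.6, -0.2]
grip_width: 0.0858
```

>>> carry_out --pt "28 -23 6 0 0 0.12 0" --pt "28 -24 6 0 0 0.12 0" --pt "27 -24 6 0 0 0.12 0" --pt "0 0 0 0 0 0 0" --pt "0 0 0 0 0 0 0"

```text
clock: 1.77
position: [0.6513, -0.0472, 0.1321]
tool_rot: [-3.141, 0.001, 0.19]
force: [0.3, -0.7, -0.2]
grip_width: 0.0855
```

```bash
python3 p.py 673 -19 60 10; python3 - <<'E'
from h import *
f=grab('side')
cv2.imwrite('pics/s1.png',cv2.resize(f['color'][120:260,140:320,::-1],None,fx=4,fy=4))
E
```

```text
t 1.77 [651.3 -47.2 132.1] yaw 10.9 F [ 0.3 -0.7 -0.2] w 85.5 d [ 21.7  28.2 -72.1] n 3
[8.9, -7.8, 24.0, -0.003, 0.004, 0.049]
[8.9, -7.9, 24.0, -0.003, 0.004, 0.049]
[8.8, -7.9, 24.0, -0.003, 0.004, 0.049]
```

View pics/s1.png

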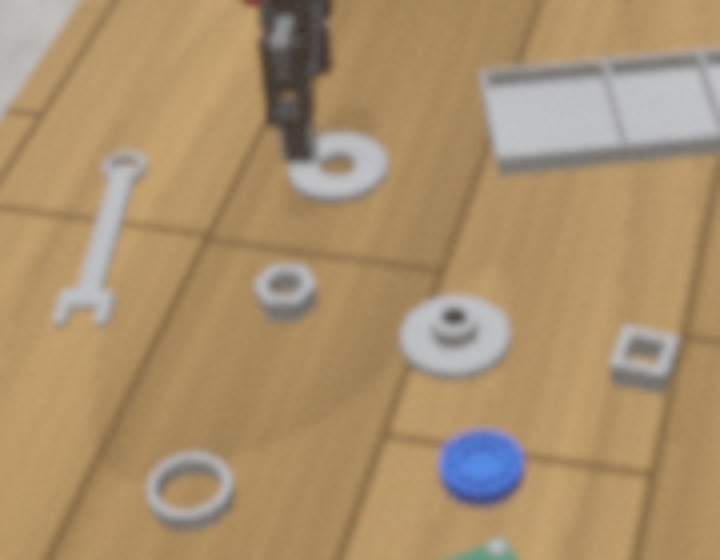

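The view shows the hex nut at (285,290) in the crop with the gripper still short of it. The flange hub is at (453,325). Next I descend in two stages.

>>> carry_out --pt "9 -8 24 0 0 0.05 0" --pt "9 -8 24 0 0 0.05 0" --pt "9 -8 24 0 0 0.05 0" --pt "0 0 0 0 0 0 0" --pt "0 0 0 0 0 0 0"

```text
clock: 2.23
position: [0.6723, -0.0222, 0.0607]
tool_rot: [3.141, 0.002, 0.171]
force: [-0.2, 0.9, 0.6]
grip_width: 0.0857
```

```bash
python3 p.py 673 -19 4 10 25; python3 - <<'E'
from h import *
f=grab('side');g=grab('top')
a=cv2.resize(f['color'][140:240,160:260,::-1],None,fx=4,fy=4);b=cv2.resize(g['color'][80:180,270:370,::-1],None,fx=4,fy=4)
cv2.imwrite('pics/s2.png',np.hstack([a,b]))
E
```

```text
t 2.23 [672.3 -22.2  60.7] yaw 9.8 F [-0.2  0.9  0.6] w 85.7 d [  0.7   3.2 -56.7] n 3
[0.5, -1.0, 18.9, 0.0, 0.007, -0.013]
[0.4, -1.0, 18.9, 0.0, 0.007, -0.013]
[0.4, -1.0, 18.9, 0.0, 0.007, -0.013]
```

View pics/s2.png

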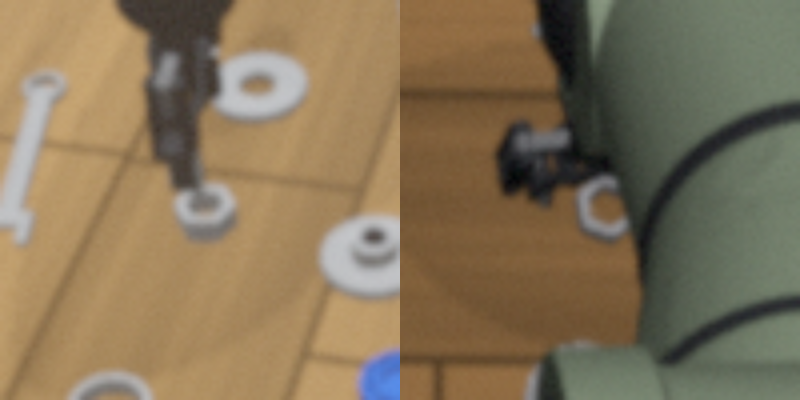

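The left half shows the near fingertip at (188,185), just beyond the nut at (205,210). The right half shows the nut at (603,208), between the visible left finger and the hidden one. I'll go down and grip.

>>> carry_out --pt "0.5 -1 19 0 0 0 0" --pt "0.5 -1 19 0 0 0 0" --pt "0.4 -1 19 0 0 0 0" --pt "0 0 0 0 0 0 0" --pt "0 0 0 0 0 0 60"

```text
clock: 2.75
position: [0.6741, -0.0191, 0.0054]
tool_rot: [3.141, -0.0, 0.17]
force: [0.4, 0.7, 1.1]
grip_width: 0.0757
```

>>> carry_out --pt "0 0 0 0 0 0 200" --pt "0 0 0 0 0 0 200" --pt "0 0 0 0 0 0 200" --pt "0 0 0 0 0 0 200" --pt "0 0 0 0 0 0 200"

```text
clock: 3.17
position: [0.6748, -0.0184, 0.0059]
tool_rot: [3.141, -0.002, 0.171]
force: [-3.6, -2.2, 12.2]
grip_width: 0.0349
```

>>> carry_out --pt "0 0 0 0 0 0 200" --pt "0 0 0 0 0 0 200" --pt "0 0 0 0 0 0 200" --pt "0 0 0 0 0 0 200" --pt "0 0 0 0 0 0 200"

```text
clock: 3.58
position: [0.6748, -0.0184, 0.006]
tool_rot: [3.141, -0.002, 0.171]
force: [-2.5, 0.2, 12.6]
grip_width: 0.0348
```

>>> carry_out --pt "0 0 -15 0 0 0 200" --pt "0 0 -30 0 0 0 200" --pt "0 0 -35 0 0 0 200" --pt "0 0 -25 0 0 0 200" --pt "0 0 0 0 0 0 200"

```text
clock: 4.0
position: [0.6769, -0.0182, 0.1162]
tool_rot: [3.14, -0.008, 0.171]
force: [0.3, -0.9, -1.2]
grip_width: 0.0348
```

```bash
python3 p.py 392 -299 110 20 36
```

```text
t 4.00 [676.9 -18.2 116.2] yaw 9.8 F [ 0.3 -0.9 -1.2] w 34.8 d [-284.9 -280.8   -6.2] n 12
[-27.4, 19.0, 0.3, 0.001, -0.006, -0.142]
[-27.7, 18.6, 0.3, 0.001, -0.006, -0.142]
[-27.9, 18.2, 0.3, 0.001, -0.006, -0.142]
[-28.2, 17.8, 0.4, 0.001, -0.006, -0.142]
[-28.5, 17.4, 0.4, 0.001, -0.006, -0.142]
[-28.7, 16.9, 0.4, 0.001, -0.006, -0.142]
[-29.0, 16.5, 0.4, 0.001, -0.006, -0.142]
[-29.2, 16.1, 0.4, 0.001, -0.006, -0.142]
[-29.4, 15.7, 0.4, 0.001, -0.006, -0.142]
[-29.7, 15.2, 0.5, 0.001, -0.006, -0.142]
[-29.9, 14.8, 0.5, 0.001, -0.006, -0.142]
[-30.1, 14.3, 0.5, 0.001, -0.006, -0.142]
```

>>> carry_out --pt "-27.4 19 0 0 0 -0.14 200" --pt "-27.7 18.6 0 0 0 -0.14 200" --pt "-28 18.2 0 0 0 -0.14 200" --pt "-28.2 17.8 0 0 0 -0.14 200" --pt "-28.5 17.4 0 0 0 -0.14 200"

```text
clock: 4.42
position: [0.5539, -0.136, 0.1101]
tool_rot: [3.141, -0.001, 0.245]
force: [0.1, 0.1, -1.0]
grip_width: 0.0345
```

>>> carry_out --pt "-28.7 17 0 0 0 -0.14 200" --pt "-29 16.5 0 0 0 -0.14 200" --pt "-29.2 16 0 0 0 -0.14 200" --pt "-29.4 15.7 0 0 0 -0.14 200" --pt "-29.7 15.2 0 0 0 -0.14 200"

```text
clock: 4.83
position: [0.4351, -0.2529, 0.1101]
tool_rot: [3.141, -0.001, 0.318]
force: [0.4, -0.8, -1.8]
grip_width: 0.0347
```

>>> carry_out --pt "-30 14.8 0 0 0 -0.14 200" --pt "-30 14.3 0 0 0 -0.14 200" --pt "0 0 0 0 0 0 200" --pt "0 0 0 0 0 0 200" --pt "0 0 0 0 0 0 200"

```text
clock: 5.25
position: [0.3892, -0.2985, 0.1098]
tool_rot: [3.141, -0.001, 0.346]
force: [0.5, 0.2, -1.1]
grip_width: 0.0346
```

```bash
python3 p.py 392 -299 45 20 30; python3 - <<'E'
from h import *
f=grab('side');g=grab('top')
a=cv2.resize(f['color'][70:170,240:350,::-1],None,fx=4,fy=4);b=cv2.resize(g['color'][150:280,370:480,::-1],None,fx=3.0769,fy=3.0769)
b=cv2.resize(b,(338,400))
cv2.imwrite('pics/s3.png',np.hstack([a,b]))
E
```

```text
t 5.25 [ 389.2 -298.5  109.8] yaw 19.9 F [ 0.5  0.2 -1.1] w 34.6 d [  2.8  -0.5 -64.8] n 3
[0.8, 0.5, 21.6, 0.002, -0.002, -0.008]
[0.8, 0.5, 21.6, 0.002, -0.002, -0.008]
[0.8, 0.5, 21.6, 0.002, -0.002, -0.008]
```

View pics/s3.png

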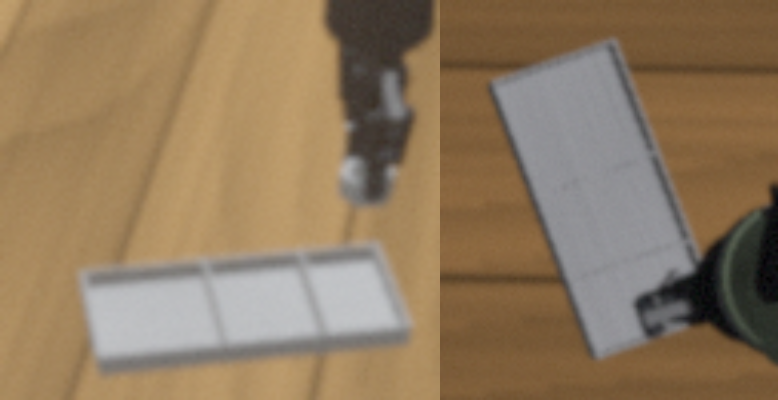

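The nut is held above the narrow compartment, which lies right of the divider at (315,290) in the side half. I'll check the rim corners from this view before lowering.

```bash
python3 - <<'E'
from h import *
f=dict(np.load('side0.npz'));g=dict(np.load('top0.npz'))
a=np.array([(80,270),(376,244),(410,325),(97,360)]);P=onplane(f,np.array([240,70])+a/4-.4,.018)[:,:2]*1000
print('side',P.round(1),P.mean(0))
b=np.array([(52,88),(208,32),(340,383),(183,440)]);P=onplane(g,np.array([375,155])+b/4-.4,.018)[:,:2]*1000
print('top',P.round(1),P.mean(0), np.rad2deg(np.arctan2(*(P[0]+P[1]-P[2]-P[3])[::-1])))
E
```

```text
side [[ 600.  -281.8]
 [ 381.  -359.3]
 [ 344.9 -262.4]
 [ 563.4 -178.1]] [ 472.33193613 -270.40737573]
top [[ 560.4 -181.4]
 [ 596.8 -278.1]
 [ 382.  -353.6]
 [ 346.6 -257.9]] [ 471.47569393 -267.76313787] 19.528974601192868
```

>>> carry_out --pt "0.8 0.5 21.5 0 0 0 200" --pt "0.8 0.5 21.5 0 0 0 200" --pt "0.8 0.5 21.5 0 0 0 200" --pt "0 0 0 0 0 0 200" --pt "0 0 0 0 0 0 200"

```text
clock: 5.77
position: [0.3916, -0.2983, 0.0445]
tool_rot: [-3.14, 0.001, 0.348]
force: [-0.4, 0.2, -0.7]
grip_width: 0.0345
```

>>> carry_out --pt "0 0 15 0 0 0 200" --pt "0 0 10 0 0 0 200" --pt "0 0 7 0 0 0 200" --pt "0 0 3 0 0 0 200" --pt "0 0 0 0 0 0 200"

```text
clock: 6.18
position: [0.3914, -0.2991, 0.0097]
tool_rot: [-3.141, 0.0, 0.347]
force: [-0.3, 1.6, -0.9]
grip_width: 0.0346
```

```bash
python3 p.py 392 -298 9 20 30; python3 - <<'E'
from h import *
f=grab('side')
cv2.imwrite('pics/s4.png',cv2.resize(f['color'][110:170,290:360,::-1],None,fx=8,fy=8))
E
```

```text
t 6.18 [ 391.4 -299.1    9.7] yaw 19.9 F [-0.3  1.6 -0.9] w 34.6 d [ 0.6  1.1 -0.7] n 1
[0.9, -0.8, 0.7, -0.005, 0.003, -0.02]
```

View pics/s4.png

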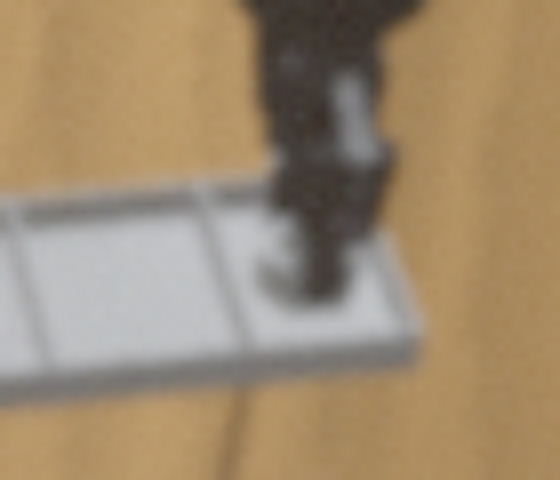

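The nut sits inside the narrow compartment, at about (310,275). I'll lower it to contact, release it and lift.

>>> carry_out --pt "0 0 1 0 0 0 200" --pt "0 0 1 0 0 0 200" --pt "0 0 0 0 0 0 200"

```text
clock: 6.48
position: [0.3917, -0.2995, 0.0089]
tool_rot: [3.141, -0.0, 0.347]
force: [-2.6, 2.5, 18.6]
grip_width: 0.0347
```

>>> carry_out --pt "0 0 0 0 0 0 110" --pt "0 0 0 0 0 0 110" --pt "0 0 0 0 0 0 110" --pt "0 0 0 0 0 0 110" --pt "0 0 0 0 0 0 110"

```text
clock: 6.9
position: [0.3915, -0.2993, 0.0078]
tool_rot: [-3.142, -0.0, 0.347]
force: [0.2, 1.5, 0.2]
grip_width: 0.0485
```

>>> carry_out --pt "0 0 -5 0 0 0 110" --pt "0 0 -15 0 0 0 110" --pt "0 0 -30 0 0 0 110" --pt "0 0 -35 0 0 0 110" --pt "0 0 -35 0 0 0 110"

```text
clock: 7.32
position: [0.391, -0.2989, 0.1292]
tool_rot: [-3.141, 0.001, 0.347]
force: [-0.0, -1.1, 0.8]
grip_width: 0.0483
```

```bash
python3 p.py 411 334 125 127.6 38
```

```text
t 7.32 [ 391.  -298.9  129.2] yaw 19.9 F [-0.  -1.1  0.8] w 48.3 d [ 20.  632.9  -4.2] n 19
[12.3, -31.0, 0.2, -0.001, -0.0, -0.945]
[15.3, -29.6, 0.2, -0.001, -0.0, -0.945]
[18.2, -27.9, 0.2, -0.001, -0.0, -0.945]
[20.8, -26.0, 0.2, -0.001, -0.0, -0.945]
[23.3, -23.8, 0.2, -0.001, -0.0, -0.945]
[25.5, -21.4, 0.2, -0.001, -0.0, -0.945]
[27.5, -18.8, 0.2, -0.001, -0.0, -0.945]
[29.3, -16.0, 0.2, -0.001, -0.0, -0.945]
[30.7, -13.0, 0.2, -0.001, -0.0, -0.945]
[31.8, -9.9, 0.2, -0.001, -0.0, -0.945]
[32.6, -6.7, 0.2, -0.001, -0.0, -0.945]
[33.1, -3.5, 0.2, -0.001, -0.0, -0.945]
[33.3, -0.2, 0.2, -0.001, -0.0, -0.945]
[33.2, 3.1, 0.2, -0.001, -0.0, -0.945]
[32.7, 6.4, 0.2, -0.001, -0.0, -0.945]
[31.9, 9.6, 0.2, -0.001, -0.0, -0.945]
[30.8, 12.7, 0.2, -0.001, -0.0, -0.945]
[29.4, 15.7, 0.2, -0.001, -0.0, -0.945]
[27.7, 18.5, 0.2, -0.001, -0.0, -0.945]
```

```bash
python3 p.py 540 10 125 75 36
```

```text
t 7.32 [ 391.  -298.9  129.2] yaw 19.9 F [-0.  -1.1  0.8] w 48.3 d [149.  308.9  -4.2] n 10
[24.5, -24.0, 0.4, -0.001, 0.0, -0.919]
[26.7, -21.5, 0.4, -0.001, 0.0, -0.919]
[28.7, -18.8, 0.4, -0.001, 0.0, -0.919]
[30.3, -16.0, 0.4, -0.001, 0.0, -0.919]
[31.7, -13.0, 0.4, -0.001, 0.0, -0.919]
[32.8, -9.9, 0.4, -0.001, 0.0, -0.919]
[33.6, -6.7, 0.4, -0.001, 0.0, -0.919]
[34.1, -3.5, 0.4, -0.001, 0.0, -0.919]
[34.3, -0.2, 0.4, -0.001, 0.0, -0.919]
[34.2, 3.1, 0.4, -0.001, 0.0, -0.919]
```

>>> carry_out --pt "24.5 -24 0 0 0 -0.92 110" --pt "26.7 -21.5 0 0 0 -0.92 150" --pt "28.7 -19 0 0 0 -0.92 255" --pt "30.3 -16 0 0 0 -0.92 255" --pt "31.7 -13 0 0 0 -0.92 255"

```text
clock: 7.73
position: [0.4663, -0.1433, 0.1284]
tool_rot: [3.141, -0.0, 0.833]
force: [0.7, -0.1, -1.6]
grip_width: 0.0009
```

>>> carry_out --pt "32.8 -10 0 0 0 -0.92 255" --pt "33.6 -6.7 0 0 0 -0.92 255" --pt "34 -3.5 0 0 0 -0.92 255" --pt "34.3 0 0 0 0 -0.92 255" --pt "34.2 3 0 0 0 -0.92 255"

```text
clock: 8.15
position: [0.5406, 0.0112, 0.1283]
tool_rot: [3.141, 0.0, 1.315]
force: [0.9, -0.5, 0.4]
grip_width: -0.0002
```

```bash
python3 p.py 411 334 125 127.6 36
```

```text
t 8.15 [540.6  11.2 128.3] yaw 75.3 F [ 0.9 -0.5  0.4] w -0.2 d [-129.6  322.8   -3.3] n 10
[27.9, -20.7, 0.3, 0.0, 0.0, -0.871]
[29.7, -18.1, 0.3, 0.0, 0.0, -0.871]
[31.2, -15.3, 0.3, 0.0, 0.0, -0.871]
[32.5, -12.4, 0.3, 0.0, 0.0, -0.871]
[33.5, -9.4, 0.3, 0.0, 0.0, -0.871]
[34.2, -6.3, 0.3, 0.0, 0.0, -0.871]
[34.6, -3.1, 0.3, 0.0, 0.0, -0.871]
[34.8, 0.0, 0.3, 0.0, 0.0, -0.871]
[34.6, 3.2, 0.3, 0.0, 0.0, -0.871]
[34.2, 6.3, 0.3, 0.0, 0.0, -0.871]
```

>>> carry_out --pt "27.9 -20.7 0 0 0 -0.87 255" --pt "29.7 -18 0 0 0 -0.87 255" --pt "31.2 -15.3 0 0 0 -0.87 255" --pt "32.5 -12.4 0 0 0 -0.87 255" --pt "33.5 -9.4 0 0 0 -0.87 255"

```text
clock: 8.57
position: [0.4753, 0.1725, 0.1282]
tool_rot: [3.141, 0.0, 1.77]
force: [1.6, -0.2, 0.2]
grip_width: 0.0
```

>>> carry_out --pt "34.2 -6.3 0 0 0 -0.87 255" --pt "34.6 -3 0 0 0 -0.87 255" --pt "34.8 0 0 0 0 -0.87 255" --pt "34.6 3 0 0 0 -0.87 255" --pt "34.2 6.3 0 0 0 -0.87 255"

```text
clock: 8.98
position: [0.4114, 0.3341, 0.1282]
tool_rot: [3.141, 0.001, 2.226]
force: [1.0, -0.7, 0.2]
grip_width: 0.0001
```

>>> carry_out --pt "0 0 15 0 0 0 255" --pt "0 0 15 0 0 0 255" --pt "0 0 15 0 0 0 255" --pt "0 0 0 0 0 0 255" --pt "0 0 0 0 0 0 255"

```text
clock: 9.4
position: [0.4119, 0.3327, 0.0829]
tool_rot: [-3.14, 0.0, 2.221]
force: [-0.7, -0.4, 0.4]
grip_width: 0.0
```

```bash
python3 p.py 411 334 64 127.6 36; python3 - <<'E'
from h import *
f=grab('side');g=grab('top')
a=cv2.resize(f['color'][240:350,220:320,::-1],(400,440));b=cv2.resize(g['color'][170:280,150:250,::-1],(400,440))
cv2.imwrite('pics/s5.png',np.hstack([a,b]))
E
```

```text
t 9.40 [411.9 332.7  82.9] yaw 127.3 F [-0.7 -0.4  0.4] w 0.0 d [ -0.9   1.3 -18.9] n 1
[1.6, 0.1, 18.8, -0.011, 0.002, -0.053]
```

View pics/s5.png

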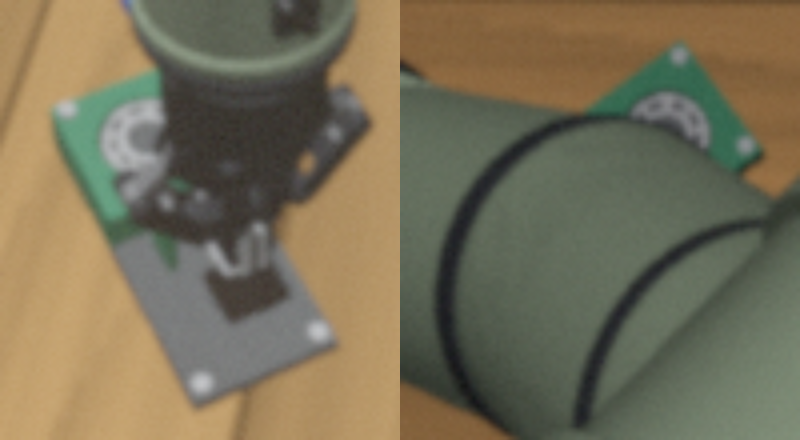

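The side half shows the closed fingertips just above the black pad at (250,280), with the bearing still sunk at (135,140). I'll press down in steps.

>>> carry_out --pt "1.5 0 12 0 0 0 255" --pt "0 0 8 0 0 0 255" --pt "0 0 6 0 0 0 255" --pt "0 0 6 0 0 0 255" --pt "0 0 0 0 0 0 255"

```text
clock: 9.92
position: [0.4108, 0.3342, 0.0498]
tool_rot: [-3.141, -0.0, 2.222]
force: [0.3, -0.3, -1.0]
grip_width: -0.0001
```

>>> carry_out --pt "0 0 5 0 0 0 255" --pt "0 0 5 0 0 0 255" --pt "0 0 5 0 0 0 255" --pt "0 0 2 0 0 0 255" --pt "0 0 0 0 0 0 255"

```text
clock: 10.33
position: [0.4117, 0.3341, 0.0348]
tool_rot: [3.141, 0.001, 2.221]
force: [-6.6, -8.1, 43.4]
grip_width: 0.0001
```

```bash
python3 p.py 411 334 30 127.6 36
```

```text
t 10.33 [411.7 334.1  34.8] yaw 127.3 F [-6.6 -8.1 43.4] w 0.1 d [-0.7 -0.1 -4.8] n 1
[0.4, -0.7, 4.8, 0.01, 0.014, -0.058]
```

43 N against the 4 N needed means the lever is on its stop. I'll retreat and go to the bearing.

>>> carry_out --pt "0 0 -4 0 0 0 255" --pt "0 0 -20 0 0 0 255" --pt "0 0 -35 0 0 0 255" --pt "0 0 -25 0 0 0 150" --pt "0 0 0 0 0 0 0"

```text
clock: 10.75
position: [0.4127, 0.3352, 0.1216]
tool_rot: [3.137, 0.0, 2.221]
force: [1.8, -0.5, 0.6]
grip_width: 0.0233
```

```bash
python3 p.py 486.5 236 115 127.6 30; python3 - <<'E'
from h import *
f=grab('side')
c=cloud(f)
import sys
T=np.linalg.inv(f['cam_to_world'])
for nm,P in {'bearing':(486.5,236),'block':(486.5+28,236+10)}.items():
    m=np.hypot(c[...,0]*1000-P[0],c[...,1]*1000-P[1])<(26 if nm=='bearing' else 1e-9)
    if m.any(): print(nm,np.percentile(c[m][:,2]*1000,[5,25,50,75,95]).round(1),m.sum())
cv2.imwrite('pics/s6.png',cv2.resize(f['color'][235:345,210:320,::-1],(440,440)))
E
```

```text
t 10.75 [412.7 335.2 121.6] yaw 127.2 F [ 1.8 -0.5  0.6] w 23.3 d [ 73.8 -99.2  -6.6] n 5
[-24.7, -0.3, 1.3, 0.01, 0.0, -0.012]
[-24.7, -0.3, 1.3, 0.01, 0.0, -0.012]
[-24.7, -0.3, 1.3, 0.01, 0.0, -0.012]
[-24.7, -0.4, 1.3, 0.01, 0.0, -0.012]
[-24.7, -0.4, 1.3, 0.01, 0.0, -0.012]
bearing [36.  43.5 45.6 48.2 49.4] 97
```

View pics/s6.png

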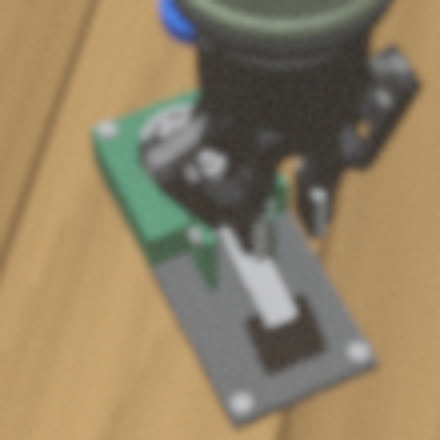

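The lever pad is down and the bearing stands proud, with its top at about 47 mm by depth. I'll move over it and descend with the jaws open.

>>> carry_out --pt "-24.7 -0.3 0 0 0 0 0" --pt "-24.7 -0.3 0 0 0 0 0" --pt "-24.7 -0.3 0 0 0 0 0" --pt "-24.7 -0.3 0 0 0 0 0" --pt "-24.7 -0.3 0 0 0 0 0"

```text
clock: 11.22
position: [0.4851, 0.2333, 0.1166]
tool_rot: [-3.14, 0.0, 2.221]
force: [1.0, 0.9, 0.3]
grip_width: 0.0854
```

>>> carry_out --pt "0 0 20 0 0 0 0" --pt "0 0 20 0 0 0 0" --pt "0 0 15 0 0 0 0" --pt "0 0 0 0 0 0 0" --pt "0 0 0 0 0 0 0"

```text
clock: 11.63
position: [0.4841, 0.2345, 0.0618]
tool_rot: [-3.139, -0.0, 2.222]
force: [0.1, -0.7, 0.9]
grip_width: 0.0853
```

```bash
python3 p.py 486.5 236 39.5 127.6 15; python3 - <<'E'
from h import *
f=grab('side');g=grab('top')
a=cv2.resize(f['color'][235:345,210:320,::-1],(440,440));b=cv2.resize(g['color'][150:250,170:270,::-1],(360,360))
cv2.imwrite('pics/s7.png',np.hstack([a,cv2.copyMakeBorder(b,0,80,0,0,0)]))
E
```

```text
t 11.63 [484.1 234.5  61.8] yaw 127.3 F [ 0.1 -0.7  0.9] w 85.3 d [  2.4   1.5 -22.3] n 2
[-0.1, 1.4, 11.1, -0.011, -0.002, -0.026]
[-0.2, 1.4, 11.1, -0.011, -0.002, -0.026]
```

View pics/s7.png

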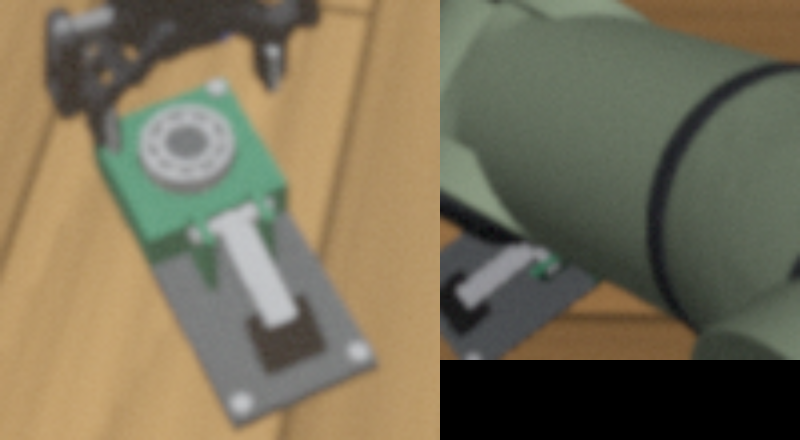

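The bearing stands proud at (186,140), centred between the fingertips at (110,150) and (272,85). I'll go down and grip.

>>> carry_out --pt "0 1.4 11 0 0 0 0" --pt "0 1.4 10.5 0 0 0 0" --pt "0 0 0 0 0 0 0" --pt "0 0 0 0 0 0 60" --pt "0 0 0 0 0 0 60"

```text
clock: 12.15
position: [0.487, 0.2367, 0.0414]
tool_rot: [-3.141, -0.0, 2.221]
force: [-0.0, -0.5, -1.1]
grip_width: 0.0662
```

>>> carry_out --pt "0 0 0 0 0 0 150" --pt "0 0 0 0 0 0 150" --pt "0 0 0 0 0 0 150" --pt "0 0 0 0 0 0 150" --pt "0 0 0 0 0 0 150"

```text
clock: 12.57
position: [0.4867, 0.2363, 0.0415]
tool_rot: [-3.141, 0.0, 2.221]
force: [-4.8, -2.8, 4.8]
grip_width: 0.0472
```

>>> carry_out --pt "0 0 0 0 0 0 150" --pt "0 0 -5 0 0 0 150" --pt "0 0 -10 0 0 0 150" --pt "0 0 -15 0 0 0 150" --pt "0 0 0 0 0 0 150"

```text
clock: 12.98
position: [0.4883, 0.2375, 0.0742]
tool_rot: [3.138, 0.0, 2.221]
force: [0.0, -0.1, 0.4]
grip_width: 0.0466
```

The width of 46.6 mm is less than the 52 mm expected, so I'm looking at it.

```bash
python3 - <<'E'
from h import *
f=grab('side')
cv2.imwrite('pics/s8.png',cv2.resize(f['color'][215:325,200:310,::-1],(600,600)))
s=bot.observe(); print(s['grip_width'],s['force'])
E
```

```text
0.046905750881486165 [ 0.81082308 -0.17205168 -1.81006246]
```

View pics/s8.png

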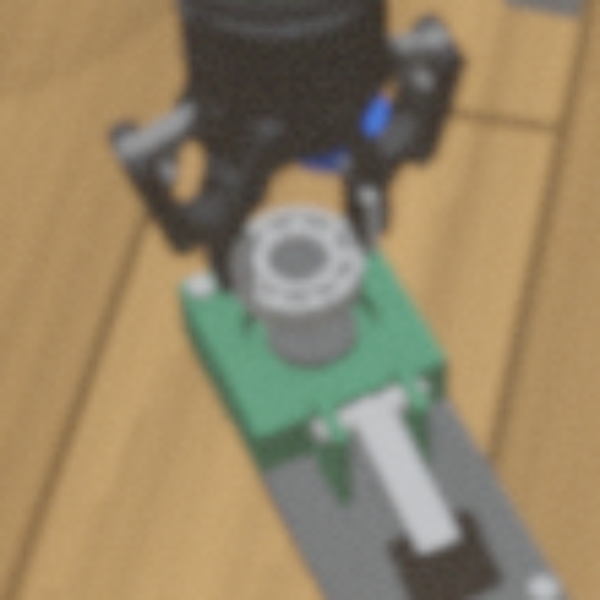

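The bearing is held level above the pocket at (300,265), and the lever stays down. I'll carry it to the middle compartment via (560,10).

>>> carry_out --pt "0 0 -20 0 0 0 150" --pt "0 0 -25 0 0 0 150" --pt "0 0 0 0 0 0 150" --force 70

```text
clock: 13.28
position: [0.4884, 0.2376, 0.1197]
tool_rot: [3.137, 0.001, 2.221]
force: [1.0, 0.6, 0.3]
grip_width: 0.0452
```

```bash
python3 p.py 560 5 120 75 28
```

```text
t 13.28 [488.4 237.6 119.7] yaw 127.3 F [1.  0.6 0.3] w 45.2 d [  71.6 -232.6    0.3] n 9
[-25.4, -9.3, -0.1, 0.005, -0.001, 0.968]
[-26.2, -6.7, -0.1, 0.005, -0.001, 0.968]
[-26.7, -4.0, -0.0, 0.005, -0.001, 0.968]
[-27.0, -1.3, -0.0, 0.005, -0.001, 0.968]
[-27.0, 1.4, -0.0, 0.005, -0.001, 0.968]
[-26.7, 4.2, -0.0, 0.005, -0.001, 0.968]
[-26.2, 6.9, -0.0, 0.005, -0.001, 0.968]
[-25.3, 9.5, -0.0, 0.005, -0.001, 0.968]
[-24.2, 12.0, -0.0, 0.005, -0.001, 0.968]
```

>>> carry_out --pt "-25.4 -9.3 0 0 0 0.97 150" --pt "-26.2 -6.7 0 0 0 0.97 150" --pt "-26.7 -4 0 0 0 0.97 150" --pt "-27 -1.3 0 0 0 0.97 150" --pt "-27 1.4 0 0 0 0.97 150" --force 50

```text
clock: 13.7
position: [0.527, 0.106, 0.116]
tool_rot: [3.141, 0.0, 1.708]
force: [0.1, -0.6, -1.9]
grip_width: 0.0455
```

>>> carry_out --pt "-26.7 4.2 0 0 0 0.97 150" --pt "-26.2 6.9 0 0 0 0.97 150" --pt "-25.3 9.5 0 0 0 0.97 150" --pt "-24.2 12 0 0 0 0.97 150"

```text
clock: 14.03
position: [0.5588, 0.0025, 0.1159]
tool_rot: [3.141, 0.0, 1.302]
force: [1.3, -0.3, -1.8]
grip_width: 0.0457
```

```bash
python3 p.py 456 -274.5 120 20 28
```

```text
t 14.03 [558.8   2.5 115.9] yaw 74.6 F [ 1.3 -0.3 -1.8] w 45.7 d [-102.8 -277.     4.1] n 11
[-26.8, -2.3, -0.4, 0.0, 0.0, 0.827]
[-26.9, 0.0, -0.4, 0.0, 0.0, 0.827]
[-26.8, 2.3, -0.4, 0.0, 0.0, 0.827]
[-26.5, 4.6, -0.4, 0.0, 0.0, 0.827]
[-26.0, 6.9, -0.4, 0.0, 0.0, 0.827]
[-25.3, 9.1, -0.4, 0.0, 0.0, 0.827]
[-24.4, 11.3, -0.4, 0.0, 0.0, 0.827]
[-23.3, 13.3, -0.4, 0.0, 0.0, 0.827]
[-22.1, 15.3, -0.4, 0.0, 0.0, 0.827]
[-20.7, 17.2, -0.4, 0.0, 0.0, 0.827]
[-19.1, 18.9, -0.4, 0.0, 0.0, 0.827]
```

>>> carry_out --pt "-26.8 -2.3 0 0 0 0.83 150" --pt "-27 0 0 0 0 0.83 150" --pt "-26.8 2.3 0 0 0 0.83 150" --pt "-26.5 4.6 0 0 0 0.83 150" --pt "-26 6.9 0 0 0 0.83 150"

```text
clock: 14.45
position: [0.5116, -0.1236, 0.1159]
tool_rot: [3.141, 0.0, 0.868]
force: [0.5, 0.3, -0.7]
grip_width: 0.0455
```

>>> carry_out --pt "-25.3 9 0 0 0 0.83 150" --pt "-24.4 11.3 0 0 0 0.83 150" --pt "-23.3 13.3 0 0 0 0.83 150" --pt "-22 15.3 0 0 0 0.83 150" --pt "-20.7 17.2 0 0 0 0.83 150"

```text
clock: 14.87
position: [0.4651, -0.2496, 0.116]
tool_rot: [3.141, 0.0, 0.434]
force: [1.1, -0.2, -1.6]
grip_width: 0.0457
```

>>> carry_out --pt "-19 19 0 0 0 0.83 150" --pt "0 0 20 0 0 0 150" --pt "0 0 20 0 0 0 150" --pt "0 0 15 0 0 0 150" --pt "0 0 0 0 0 0 150"

```text
clock: 15.28
position: [0.4552, -0.273, 0.0586]
tool_rot: [-3.139, 0.003, 0.351]
force: [-1.0, 1.5, -1.6]
grip_width: 0.0456
```

```bash
python3 p.py 456 -274.5 20 20 28;python3 - <<'E'
from h import *
f=grab('side')
cv2.imwrite('pics/s9.png',cv2.resize(f['color'][80:170,250:355,::-1],(700,600)))
E
```

```text
t 15.28 [ 455.2 -273.    58.6] yaw 20.1 F [-1.   1.5 -1.6] w 45.6 d [  0.8  -1.5 -38.6] n 2
[0.2, 0.9, 19.3, -0.013, 0.013, 0.01]
[0.1, 0.8, 19.3, -0.013, 0.013, 0.01]
```

View pics/s9.png

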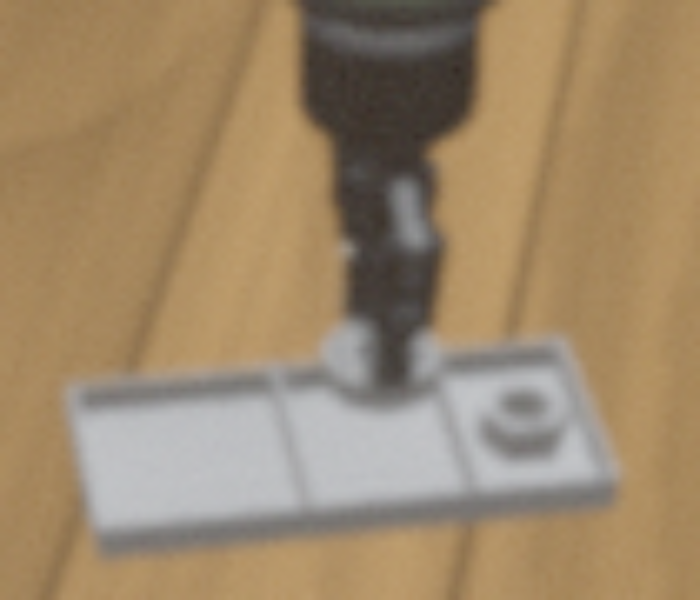

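The nut lies flat in the narrow compartment at (525,420). The bearing is above the middle one at (382,360), so I'll lower it.

>>> carry_out --pt "0 1 19 0 0 0 150" --pt "0 1 19 0 0 0 150" --pt "0 0 3 0 0 0 150" --pt "0 0 0 0 0 0 150"

```text
clock: 15.67
position: [0.4572, -0.2753, 0.0203]
tool_rot: [-3.141, 0.001, 0.351]
force: [0.6, -0.4, -0.6]
grip_width: 0.0451
```

>>> carry_out --pt "0 0 2 0 0 0 150" --pt "0 0 2 0 0 0 150" --pt "0 0 0 0 0 0 150"

```text
clock: 15.92
position: [0.4577, -0.2757, 0.017]
tool_rot: [3.141, -0.001, 0.351]
force: [-0.2, -0.4, -0.4]
grip_width: 0.0454
```

>>> carry_out --pt "0 0 1.5 0 0 0 150" --pt "0 0 1 0 0 0 150" --pt "0 0 0 0 0 0 150"

```text
clock: 16.17
position: [0.4576, -0.2756, 0.0142]
tool_rot: [3.141, -0.001, 0.351]
force: [-0.4, 1.5, 5.3]
grip_width: 0.0453
```

>>> carry_out --pt "0 0 1 0 0 0 150" --pt "0 0 1 0 0 0 150" --pt "0 0 0 0 0 0 150"

```text
clock: 16.42
position: [0.4577, -0.2757, 0.0136]
tool_rot: [3.141, -0.001, 0.351]
force: [-8.0, 5.9, 43.2]
grip_width: 0.0456
```

>>> carry_out --pt "0 0 -1 0 0 0 150" --pt "0 0 -0.5 0 0 0 150" --pt "0 0 0 0 0 0 80" --pt "0 0 0 0 0 0 80" --pt "0 0 0 0 0 0 80"

```text
clock: 16.83
position: [0.4574, -0.2755, 0.0133]
tool_rot: [3.142, -0.0, 0.351]
force: [-0.4, -0.0, -0.2]
grip_width: 0.0587
```

>>> carry_out --pt "0 0 0 0 0 0 80" --pt "0 0 0 0 0 0 80" --pt "0 0 -5 0 0 0 80" --pt "0 0 -15 0 0 0 80" --pt "0 0 -30 0 0 0 80"

```text
clock: 17.25
position: [0.456, -0.2746, 0.0619]
tool_rot: [-3.138, 0.003, 0.351]
force: [0.1, 0.1, -0.4]
grip_width: 0.0587
```

>>> carry_out --pt "0 0 -35 0 0 0 0" --pt "0 0 -25 0 0 0 0" --pt "0 0 0 0 0 0 0"

```text
clock: 17.5
position: [0.4592, -0.2766, 0.1282]
tool_rot: [3.137, -0.004, 0.351]
force: [0.2, -0.7, 0.5]
grip_width: 0.0852
```

```bash
python3 p.py 553 -4.5 110 20 28;python3 - <<'E'
from h import *
f=grab('side')
cv2.imwrite('pics/s10.png',cv2.resize(f['color'][80:170,250:355,::-1],(700,600)))
E
```

```text
t 17.50 [ 459.2 -276.6  128.2] yaw 20.1 F [ 0.2 -0.7  0.5] w 85.2 d [ 93.8 272.1 -18.2] n 11
[16.5, -20.3, 1.6, 0.004, -0.004, 0.001]
[16.5, -20.3, 1.6, 0.004, -0.004, 0.001]
[16.5, -20.3, 1.6, 0.004, -0.004, 0.001]
[16.5, -20.3, 1.6, 0.004, -0.004, 0.001]
[16.5, -20.3, 1.6, 0.004, -0.004, 0.001]
[16.5, -20.3, 1.6, 0.004, -0.004, 0.001]
[16.5, -20.3, 1.6, 0.004, -0.004, 0.001]
[16.5, -20.3, 1.6, 0.004, -0.004, 0.001]
[16.5, -20.3, 1.6, 0.004, -0.004, 0.001]
[16.5, -20.3, 1.7, 0.004, -0.004, 0.001]
[16.5, -20.3, 1.7, 0.004, -0.004, 0.001]
```

View pics/s10.png

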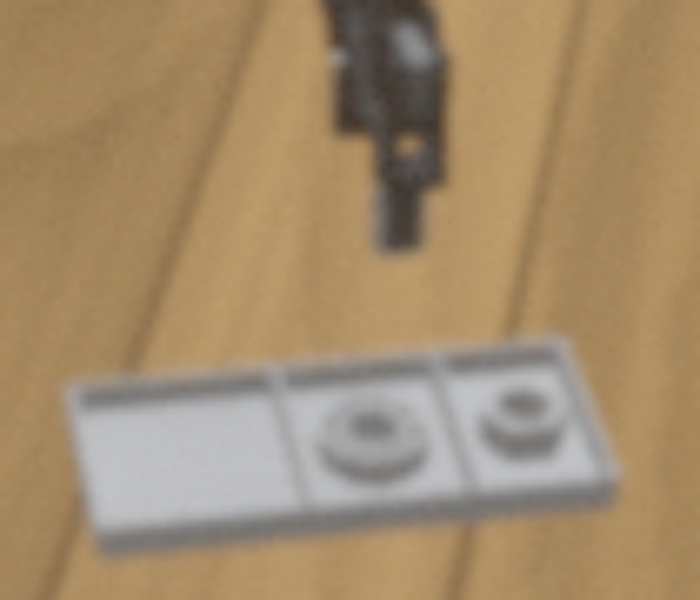

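The bearing lies flat in the middle compartment at (372,435) and the nut in the narrow one. Next is the flange.

>>> carry_out --pt "18 -22 0 0 0 0 0" --pt "18 -22 0 0 0 0 0" --pt "18 -22 0 0 0 0 0" --pt "18 -22 0 0 0 0 0" --pt "18 -22 0 0 0 0 0"

```text
clock: 17.97
position: [0.5038, -0.1399, 0.1227]
tool_rot: [-3.141, 0.001, 0.351]
force: [0.8, 0.1, 0.3]
grip_width: 0.0851
```

>>> carry_out --pt "18 -22 3 0 0 0 0" --pt "18 -22 3 0 0 0 0" --pt "18 -22 6 0 0 0 0" --pt "18 -23 6 0 0 0 0" --pt "19 -23 0 0 0 0 0"

```text
clock: 18.38
position: [0.5501, -0.0035, 0.1036]
tool_rot: [-3.141, 0.003, 0.351]
force: [-0.0, 0.2, -0.1]
grip_width: 0.0855
```

>>> carry_out --pt "0 0 20 0 0 0 0" --pt "0 0 20 0 0 0 0" --pt "0 0 20 0 0 0 0" --pt "0 0 0 0 0 0 0" --pt "0 0 0 0 0 0 0"

```text
clock: 18.8
position: [0.55, -0.0048, 0.0445]
tool_rot: [-3.141, 0.003, 0.351]
force: [1.2, -0.4, 1.2]
grip_width: 0.0853
```

```bash
python3 p.py 553 -4.8 13 20 28;python3 - <<'E'
from h import *
f=grab('side')
cv2.imwrite('pics/s11.png',cv2.resize(f['color'][150:240,205:310,::-1],(700,600)))
E
```

```text
t 18.80 [550.   -4.8  44.5] yaw 20.1 F [ 1.2 -0.4  1.2] w 85.3 d [  3.    0.  -31.5] n 2
[1.5, 0.5, 15.7, -0.004, 0.013, 0.01]
[1.4, 0.5, 15.7, -0.004, 0.013, 0.01]
```

View pics/s11.png

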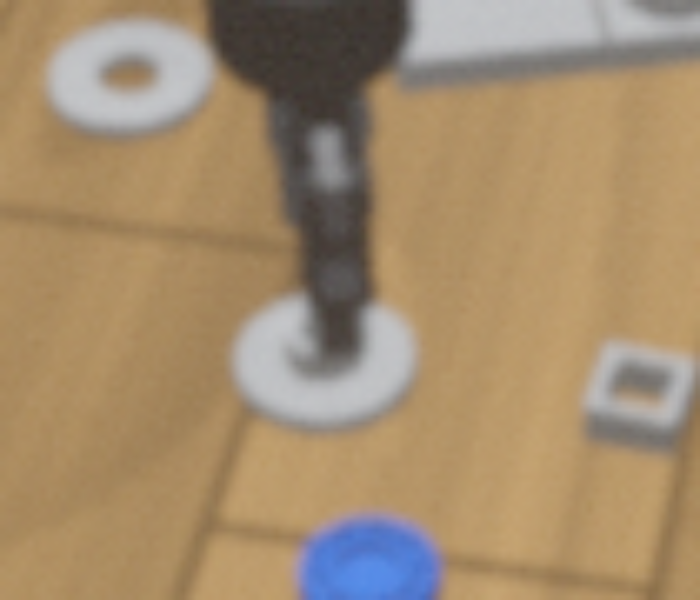

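The near finger at (340,340) stands in front of the hub at (325,350), and the disc is centred. I'll go down and grip the hub.

>>> carry_out --pt "1.5 0.5 16 0 0 0 0" --pt "1.5 0.5 15 0 0 0 0" --pt "0 0 0 0 0 0 60" --pt "0 0 0 0 0 0 60" --pt "0 0 0 0 0 0 210"

```text
clock: 19.27
position: [0.5546, -0.0048, 0.0156]
tool_rot: [3.141, -0.001, 0.351]
force: [0.5, -0.1, 0.5]
grip_width: 0.0549
```

>>> carry_out --pt "0 0 0 0 0 0 210" --pt "0 0 0 0 0 0 210" --pt "0 0 0 0 0 0 210" --pt "0 0 0 0 0 0 210" --pt "0 0 0 0 0 0 210"

```text
clock: 19.68
position: [0.5547, -0.0049, 0.0156]
tool_rot: [3.141, -0.001, 0.351]
force: [-3.0, -0.4, 14.7]
grip_width: 0.0295
```

>>> carry_out --pt "0 0 -5 0 0 0 210" --pt "0 0 -20 0 0 0 210" --pt "0 0 -30 0 0 0 210" --pt "0 0 -30 0 0 0 210" --pt "0 0 0 0 0 0 210"

```text
clock: 20.1
position: [0.5564, -0.0047, 0.1045]
tool_rot: [3.14, -0.006, 0.351]
force: [2.4, -0.6, -3.8]
grip_width: 0.0294
```

```bash
python3 p.py 536 -246 95 20 28;python3 - <<'E'
from h import *
f=grab('side')
cv2.imwrite('pics/s12.png',cv2.resize(f['color'][130:230,205:310,::-1],(630,600)))
E
```

```text
t 20.10 [556.4  -4.7 104.5] yaw 20.1 F [ 2.4 -0.6 -3.8] w 29.4 d [ -20.4 -241.3   -9.5] n 9
[-11.3, 24.4, 1.0, 0.002, -0.007, 0.002]
[-11.3, 24.4, 1.0, 0.002, -0.007, 0.002]
[-11.3, 24.4, 1.0, 0.002, -0.007, 0.002]
[-11.3, 24.4, 1.0, 0.002, -0.007, 0.002]
[-11.3, 24.4, 1.0, 0.002, -0.007, 0.002]
[-11.3, 24.4, 1.0, 0.002, -0.007, 0.002]
[-11.3, 24.4, 1.1, 0.002, -0.007, 0.002]
[-11.3, 24.4, 1.1, 0.002, -0.007, 0.002]
[-11.3, 24.4, 1.1, 0.002, -0.007, 0.002]
```

View pics/s12.png

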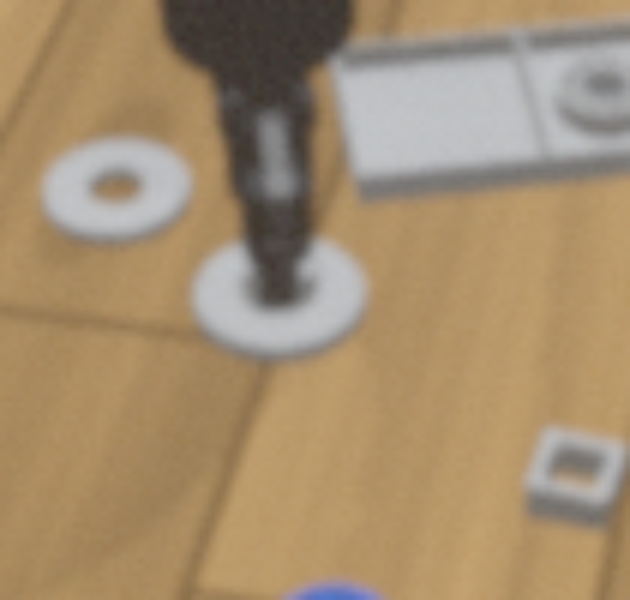

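The flange is lifted level at (280,290), and I carry it to the widest compartment.

>>> carry_out --pt "-11.3 24.4 0 0 0 0 210" --pt "-11.3 24.4 0 0 0 0 210" --pt "-11.3 24.4 0 0 0 0 210" --pt "-11.3 24.4 0 0 0 0 210" --pt "-11.3 24.4 0 0 0 0 210"

```text
clock: 20.57
position: [0.542, -0.1398, 0.0983]
tool_rot: [-3.141, 0.001, 0.351]
force: [0.2, 0.1, -3.4]
grip_width: 0.0291
```

>>> carry_out --pt "-11.3 24.4 0 0 0 0 210" --pt "-11.3 24.4 0 0 0 0 210" --pt "-11.3 24.4 0 0 0 0 210" --pt "-11.3 24.4 0 0 0 0 210" --pt "0 0 0 0 0 0 210"

```text
clock: 20.98
position: [0.532, -0.2518, 0.0982]
tool_rot: [3.14, 0.003, 0.345]
force: [-0.9, -0.2, -3.5]
grip_width: 0.0293
```

>>> carry_out --pt "0 0 20 0 0 0 210" --pt "0 0 20 0 0 0 210" --pt "0 0 10 0 0 0 210" --pt "0 0 0 0 0 0 210" --pt "0 0 0 0 0 0 210"

```text
clock: 21.4
position: [0.5337, -0.2455, 0.0489]
tool_rot: [-3.141, 0.001, 0.351]
force: [-0.1, 0.0, -3.1]
grip_width: 0.029
```

```bash
python3 p.py 536 -246 22 20 15;python3 - <<'E'
from h import *
f=grab('side')
cv2.imwrite('pics/s13.png',cv2.resize(f['color'][80:170,250:355,::-1],(700,600)))
E
```

```text
t 21.40 [ 533.7 -245.5   48.9] yaw 20.1 F [-0.1  0.  -3.1] w 29.0 d [  2.3  -0.5 -26.9] n 2
[1.0, 0.6, 13.4, -0.005, 0.005, 0.01]
[1.0, 0.6, 13.4, -0.005, 0.005, 0.01]
```

View pics/s13.png

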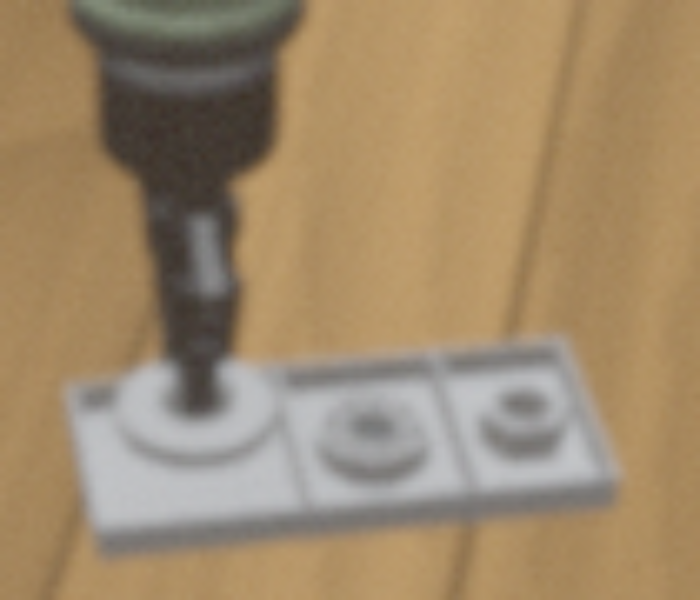

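The flange at (198,405) hangs over the wide compartment, a little towards the divider. I'll shift it about 3 mm and lower it.

>>> carry_out --pt "1.5 0.5 13 0 0 0 210" --pt "1.5 0.5 12 0 0 0 210" --pt "0 0 3 0 0 0 210" --pt "0 0 0 0 0 0 210"

```text
clock: 21.78
position: [0.5367, -0.2453, 0.0199]
tool_rot: [-3.14, 0.001, 0.351]
force: [-0.0, -0.1, -4.2]
grip_width: 0.0291
```

>>> carry_out --pt "0 0 1 0 0 0 210" --pt "0 0 1 0 0 0 210" --pt "0 0 0 0 0 0 210"

```text
clock: 22.03
position: [0.5374, -0.2459, 0.0194]
tool_rot: [3.141, -0.0, 0.351]
force: [0.1, -0.7, -4.7]
grip_width: 0.0289
```

>>> carry_out --pt "0 0 1 0 0 0 210" --pt "0 0 0.5 0 0 0 210" --pt "0 0 0 0 0 0 210"

```text
clock: 22.28
position: [0.5375, -0.2459, 0.0187]
tool_rot: [3.141, -0.0, 0.351]
force: [-4.5, 1.5, 11.1]
grip_width: 0.0294
```

Contact at 18.7 mm, so I release and lift.

>>> carry_out --pt "0 0 0 0 0 0 120" --pt "0 0 0 0 0 0 120" --pt "0 0 0 0 0 0 120" --pt "0 0 0 0 0 0 120" --pt "0 0 0 0 0 0 120"

```text
clock: 22.7
position: [0.5373, -0.2458, 0.0178]
tool_rot: [3.142, -0.0, 0.351]
force: [-0.5, -0.6, 0.1]
grip_width: 0.0452
```

>>> carry_out --pt "0 0 -5 0 0 0 120" --pt "0 0 -15 0 0 0 120" --pt "0 0 -35 0 0 0 120" --pt "0 0 -40 0 0 0 120" --pt "0 0 -40 0 0 0 120"

```text
clock: 23.12
position: [0.5367, -0.2455, 0.1544]
tool_rot: [-3.141, 0.001, 0.351]
force: [-0.1, -1.1, 0.9]
grip_width: 0.0452
```

>>> carry_out --pt "-20 25 -20 0 0 0 120" --pt "-20 30 -20 0 0 0 120" --pt "-20 30 0 0 0 0 120" --pt "-20 30 0 0 0 0 120" --pt "0 0 0 0 0 0 120"

```text
clock: 23.53
position: [0.4982, -0.3889, 0.1935]
tool_rot: [3.138, 0.002, 0.343]
force: [-0.3, -0.6, -1.2]
grip_width: 0.045
```

```bash
python3 - <<'E'
from h import *
f=grab('side');c=cloud(f)*1000
for n,(x,y) in {'nut rim':(392,-299),'bearing':(456.5,-275),'flange':(537,-246)}.items():
    m=np.hypot(c[...,0]-x,c[...,1]-y)<30
    print(n,np.percentile(c[m][:,2],[5,50,90,97]).round(1))
cv2.imwrite('pics/s14.png',cv2.resize(f['color'][70:330,140:350,::-1],None,fx=2.3,fy=2.3,interpolation=cv2.INTER_CUBIC))
s=bot.observe();print(s['clock'],s['position'],s['force'])
E
```

```text
nut rim [ 0.7 10.1 22.1 23.9]
bearing [ 2.3 13.9 18.2 19.4]
flange [ 9.7 14.8 26.5 28.1]
23.5833 [ 0.49959195 -0.3852608   0.19305126] [0.72381152 0.75991394 0.00374524]
```

The viewer limit is reached, so I check the rest numerically: tilt of the placed parts, the lever pad height, and whether the look-alikes moved.

```bash
python3 - <<'E'
from h import *
f=grab('side');c=cloud(f)*1000
g=grab('top');ct=cloud(g)*1000
for nm,cc in (('side',c),('top',ct)):
  for n,x,y,r0,r1,zl,zh in (('nut',392,-299,0,22,15,30),('bearing',456.5,-275,0,27,12,26),('disc',537,-246,18,34,7,19),('hub',537,-246,0,17,19,35),('pad',411,334,0,12,10,80)):
    d=np.hypot(cc[...,0]-x,cc[...,1]-y); m=(d<r1)&(d>=r0)&(cc[...,2]>zl)&(cc[...,2]<zh); P=cc[m]
    if len(P)<8: print(nm,n,len(P)); continue
    A=np.c_[P[:,:2]-[x,y],np.ones(len(P))]; k=np.linalg.lstsq(A,P[:,2],rcond=None)[0]
    print(nm,n,len(P),'z',np.median(P[:,2]).round(1),'tilt deg',np.rad2deg(np.hypot(*k[:2])).round(1),'ctr',P[:,:2].mean(0).round(0))
for nm,now in(('top',g),('side',f)):
  old=dict(np.load(nm+'0.npz'))
  for n,P in {'ring':(678,159),'square':(425,-2),'washer':(677,-159),'blue':(505,110)}.items():
    T=np.linalg.inv(now['cam_to_world']); p=T[:3,:3]@np.array([P[0]/1e3,P[1]/1e3,.01])+T[:3,3]
    u=cv2.projectPoints(p[None],np.zeros(3),np.zeros(3),now['K'],np.array([now['k1'],0,0,0,0]))[0].ravel().astype(int)
    w=lambda im:im['color'][u[1]-22:u[1]+22,u[0]-22:u[0]+22].mean(2).astype(np.float32)
    print(nm,n,'shift px',np.round(cv2.phaseCorrelate(w(old)-w(old).mean(),w(now)-w(now).mean()),2))if 1 else 0
E
```

```text
side nut 77 z 19.9 tilt deg 1.3 ctr [ 392. -298.]
side bearing 141 z 16.0 tilt deg 1.2 ctr [ 456. -274.]
side disc 145 z 12.5 tilt deg 1.6 ctr [ 537. -238.]
side hub 61 z 26.2 tilt deg 7.1 ctr [ 536. -243.]
side pad 120 z 32.2 tilt deg 28.4 ctr [411. 334.]
top nut 120 z 20.6 tilt deg 1.5 ctr [ 391. -296.]
top bearing 302 z 15.9 tilt deg 0.4 ctr [ 457. -274.]
top disc 390 z 11.5 tilt deg 0.2 ctr [ 536. -246.]
top hub 117 z 26.1 tilt deg 1.9 ctr [ 535. -245.]
top pad 74 z 33.9 tilt deg 26.5 ctr [411. 334.]Traceback (most recent call last):
  File "<stdin>", line 16, in <module>
    return _wrapfunc(a, 'round', decimals=decimals, out=out)
    return _wrapit(obj, method, *args, **kwds)
    conv = _array_converter(obj)
ValueError: setting an array element with a sequence. The requested array has an inhomogeneous shape after 1 dimensions. The detected shape was (2,) + inhomogeneous part.
```

The pad tilts 26–28°, about 0.45 rad, so the lever is fully down, and all the parts lie flat. I'll check the look-alikes once more and hand in.

```bash
python3 - <<'E'
from h import *
for nm in('top','side'):
  old=dict(np.load(nm+'0.npz'));now=grab(nm)
  for n,P in {'ring':(678,159),'square':(425,-2),'washer':(677,-159),'blue':(505,110)}.items():
    T=np.linalg.inv(now['cam_to_world']); p=T[:3,:3]@np.array([P[0]/1e3,P[1]/1e3,.01])+T[:3,3]
    u=cv2.projectPoints(p[None],np.zeros(3),np.zeros(3),now['K'],np.array([now['k1'],0,0,0,0]))[0].ravel().astype(int)
    w=lambda im:im['color'][u[1]-22:u[1]+22,u[0]-22:u[0]+22].mean(2).astype(np.float32)
    s,r=cv2.phaseCorrelate(w(old),w(now)); print(nm,n,np.round(s,2),round(r,2))
print(bot.job_done())
E
```

```text
top ring [0.65 0.49] 1.02
top square [0.58 0.59] 1.03
top washer [0.5  0.58] 1.02
top blue [0.48 0.5 ] 0.99
side ring [0.4  0.59] 1.02
side square [0.55 0.56] 1.03
side washer [0.51 0.66] 1.01
side blue [0.59 0.56] 1.03
the job is handed in; nothing more can be done
None
```

The spindle kit is made up and handed in at about 24 s of the 88 s limit. The hex nut is in the narrowest compartment. I pressed the lever to its stop, took the risen bearing and put it in the middle compartment. The flange, hub up, is in the widest.

**Parts in the tray:** From depth readings, the tops are at about 20 mm for the nut, 16 mm for the bearing, 12 mm for the flange disc and 26 mm for the hub. The nut, bearing and disc tilt by less than 2°. The side view gave 7° on the hub from few pixels; the disc's 0.2–1.6° and the top view's 1.9° on the hub contradict that, so I took it as noise.

**Lever:** The pad is at about 32–34 mm and tilted 26–28°, which matches the 0.45 rad stop. I pressed until the force reached about 43 N through the closed fingertips.

**Look-alikes:** The ring, square nut, washer and blue disc show one uniform shift of about 0.5 pixel. I take that as an effect of the comparison method, so none of them moved.

**Not fully explained:** The gripper read about 46 mm on the 52 mm bearing, but the pictures showed it held level and placed flat. The final overview picture went over the viewing limit, so that last check was numeric only.

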